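# Close a gear housing

### The arm

A 6-joint arm with a two-finger parallel gripper is mounted at the origin on a cart in front of the work surface, level with it; the furniture and walls round the work are solid. World frame = base frame: x ahead of the robot, y to its left, z up, the work surface at z = 0. Lengths are in m, angles in rad, forces in N, time in s.
With the tool pointing down it reaches from about 0.325 to 0.85 m from the base axis. Payload 15.5 kg.
Tool frame: the origin (TCP) lies between the finger pads; the fingertips stand 19 mm ahead of it and the grasp point (between the pads) is the TCP; z points along the fingers, y is the line along which they close (so a half turn about z gives the same grasp; the last joint's range is limited). The gripper opens to 91 mm and grips with 3 to 60 N. Pads are 32 mm wide; open, the fingers measure 118 mm over their backs; the gripper's body (76 mm by 178 mm) begins 60 mm behind the grasp point.
Start: joints at [1.212, 0.494, 1.345, -0, 1.302, -0.096], TCP at [0.162, 0.604, 0.233] pointing down, gripper open.
Joint ranges: [-2.91, 2.91], [-0.82, 2.16], [0.22, 2.67], [-1.22, 4.37], [0.12, 2.79], [-3.08, 3.08]. Speed limits (rad/s): [1.89, 1.89, 2.57, 3.01, 3.01, 3.01].

### API

Orientations are given as a rotation vector (axis times angle).
In Python, from rig import manip gives the robot as it stands.
- The arm moves only by the tool carry_out, never from a script. Its argument "series" is a list of rows, each an object with "translation": the shift along the tool's x, y, z in m, a list of three; "angular": the turn, a rotation vector about the tool's x, y, z in units of 6 degrees (1.0 is 6 degrees), a list of three; "jaw": the closure, from 0 (fully open) to 1 (shut). A call has 1 to 12 rows; each row shifts and turns the commanded pose from where the row before left it, along the tool's axes as they then stand; what a row does not reach is not made up. A row lasts 1/12 s, in which the tool goes at most 41.7 mm and 7.16 degrees, less where a joint would pass 70% of its speed; a pose out of reach is approached as far as the arm can. A call with a gripper value outside its range is refused whole. The fingers move at their own pace and stop on an object; "newtons" is the grip in N (left out, the last holds). Time passes only in rows, so rows that do not move let the fingers close. It gives the time, the measured TCP pose, the force, the opening and the grip force at its end, in the units of the state.
- manip.read_state(): the state, without advancing time (a new reading comes with each control period).
- manip.capture(name): name is "scene" or "top" or "wrist"; returns (picture, depth): 400x640x3 uint8, red, green, blue; 400x640 float32, m along the optical axis (not along the pixel's ray), 0 where there is no reading.
- manip.camera_info(name): a dict with "camera_matrix" (3x3 intrinsics, pixels), "rvec" (rotation vector, rad) and "tvec" (3), from world to camera coordinates, as OpenCV has them; the wrist camera has in their place "T_tool_cam" (4x4, takes a point from camera to tool coordinates, whose origin is the TCP and whose axes are the flange's). Camera axes: x right, y down, z forward; pixel columns grow to the right and rows downward; lengths in m; the calibration is good to about 2 mm. A picture is of the moment at which its call begins: read the wrist's pose just before it. camera_info takes no time and is no camera call.
- manip.hand_in(): hands the job in; it is judged then, once.
The state is a dict: "time_s": time; "joint_positions": joint angles; "joint_vel": joint speeds; "joint_efforts": joint torques, N m; "eef_pos": TCP position; "ee_rot": TCP orientation; "contact_force": force on the tool from outside, world axes, zero at the start; "wrist_torque": the same for the moment, N m; "finger_gap": opening from 0.0 (shut) to 1.0 (fully open); "finger_force": force on a finger pad.
Only numpy, scipy, OpenCV 4.12 (cv2) and the standard library are available. Lean on these libraries where they do the work, as an engineer would, in place of code of your own. Each camera call takes 0.05 s, during which the arm holds its last target. There are 200 camera calls.

### The job

Push the loose gear with the square bore all the way down onto the square shaft in the lower housing half that is bolted to the bench, and let go of it. Then set the loose cover half on the two dowels over it, press it down against the spring plungers until the two halves meet flush all round, and finish while still gripping the cover and holding it pressed shut. Leave the tools and other things lying about where they are.

Things in the scene. Friction and masses are not known exactly. Their poses are not given: they have to be found in the camera images.
- housing: Lower half of a small gear housing, bare aluminium, bolted to the bench. Block 90 x 120 x 24 mm (x, y, z), parting face at z = 24 mm; two low ears (to z = 15 mm with bolts) make it 128 mm along x. Central pocket 74 x 74 mm, open above, floor at z = 10 mm; upright square shaft in it, two dowels and two spring plungers at the corners. Origin: centre of its underside; z up.
- shaft_top (a point): Top of the upright steel shaft in the middle of the housing's pocket, 45 mm above the housing's origin. The shaft is 14 mm square, its flats square to the housing's x and y, fully square up to z = 40 mm, then a round taper, 9 mm across at the top.
- dowel_a (a point): Tip of one steel dowel, at (+30, +48, 39) mm in the housing's frame. Dowel 10 mm diameter, standing 15 mm above the parting face, the last 6 mm tapered to 4 mm across.
- dowel_b (a point): Tip of the other, equal dowel, at (-30, -48, 39) mm in the housing's frame.
- plunger_foot (a point): Point on the parting face, at (-30, +48, 24) mm in the housing's frame, where one of two blunt spring plungers (8 mm diameter) stands up 5 mm; the other is at (+30, -48). Each pushes up with 3 N at rest, 5.5 N when pressed flush: together they lift the loose cover 5 mm off the face unless it is pressed down.
- gear: Loose steel spur gear, about 0.25 kg, flat on the bench, hub up. Toothed rim 67 mm across, 10 mm thick; hub 30 x 30 mm square, rising to z = 36 mm. Square bore 16.4 mm right through, parallel to the hub's flats. Origin: centre of the underside, on the bore; z up, x and y square to the flats (any quarter turn fits). Fully down its origin is 10 mm above the housing's.
- cover: Loose upper half, bare aluminium, about 0.35 kg, right way up. Flange 90 x 120 x 12 mm (x, y, z); hollow dome 56 x 56 mm to z = 32 mm (inside 44 x 44, 26 high); grip rib on top. Dowel holes 12.5 mm, right through, at (+30, +48) and (-30, -48) mm; fits also turned half round. Origin: centre of underside, z up. Closed flush, its origin is 24 mm above the housing's, axes parallel.
- rib_top (a point): Centre of the top of the cover's grip rib, 60 mm above the cover's origin. The rib is solid, 20 mm wide (cover's x), 52 mm long (cover's y), and stands 28 mm above the dome (z = 32 to 60 mm).
- wrench_19: bystander: combination spanner, 38 x 228 x 11 mm, lying flat; leave it alone
- screwdriver: bystander: screwdriver, 227 mm long, lying flat; leave it alone
- nut_0: bystander: hexagon nut, 30 x 34 x 16 mm; leave it alone
- parts_tin: bystander: flat round tin of washers, 70 mm across, 28 mm high; leave it alone
- tape_measure: bystander: tape measure, 67 x 77 x 32 mm; leave it alone
Things that resemble listed ones, but are neither listed nor needed, are in the scene too. Leave any blue look-alike of the gear alone.

How it is judged:
On the way, in this order (a step that is already met when the one before it is completed fails the run):
1. the gear is fully down on the square shaft and let go (z of gear in the frame of housing between 0.007 and 0.0125 m and horizontal distance between gear and housing below 0.003 m and angle between gear's own z axis and vertical below 0.06 rad and not (contact force between the fingers and gear above 0.1 N)), for 0.2 s.
2. the cover is on its dowels and pressed flush on the lower half (z of cover in the frame of housing between 0.022 and 0.026 m and horizontal distance between cover and housing below 0.003 m and angle between the z axis of cover and the z axis of housing, either way round below 0.03 rad and angle between the y axis of cover and the y axis of housing, either way round below 0.04 rad and contact force between cover and housing above 8 N and contact force between the fingers and cover above 1 N), for 0.2 s.
At the end, for the whole second after the job is handed in: Gear on the shaft: within 3 mm of its axis, 2.5 mm of the pocket floor, upright to 0.06 rad. Cover on its dowels: centred within 3 mm, turned within 0.04 rad (either way round), level within 0.03 rad, gap under 2 mm, pressing with over 8 N, still gripped, at rest (all of step 2 and z of gear in the frame of housing between 0.007 and 0.0125 m and horizontal distance between gear and housing below 0.003 m and angle between gear's own z axis and vertical below 0.06 rad and linear speed of cover below 0.01 m/s); the arm keeps its last pose, push and grip.
It fails at once if the combination spanner was moved by more than 30 mm (distance of wrench_19 from where it was at the start of the episode above 0.03 m).
It fails at once if the screwdriver was moved by more than 30 mm (distance of screwdriver from where it was at the start of the episode above 0.03 m).
It fails at once if the nut was moved by more than 30 mm (distance of nut_0 from where it was at the start of the episode above 0.03 m).
It fails at once if the tin of washers was moved by more than 30 mm (distance of parts_tin from where it was at the start of the episode above 0.03 m).
It fails at once if the tape measure was moved by more than 30 mm (distance of tape_measure from where it was at the start of the episode above 0.03 m).
It also fails if it takes over 54 s, if anything falls off the work surface, if the arm or the gripper's body presses on something with over 40 N, if the wrist force passes 120 N, or if a joint passes its speed limit or range.

## Working session

There is one attempt and no reset: what is moved stays moved. The work goes in short steps, Python scripts to look and compute and a tool call to move; the robot and the scene stay as the last step left them, time stands still between calls to the robot, and variables do not carry over. Pictures are saved under pics/ and viewed, at most 10 in all, crops included, and the job is handed in when it is done.

Besides the shell and the picture viewer there is one more tool, called after "Emit:" in YAML: its name, and indented under it one key for each argument. carry_out: Moves the arm, as the interface text tells. Its arguments: {"type":"object","properties":{"series":{"type":"array","items":{"type":"object","properties":{"translation":{"type":"array","items":{"type":"number"}},"angular":{"type":"array","items":{"type":"number"}},"jaw":{"type":"number"}}}},"newtons":{"type":"number"}},"required":["series"]}

```bash
ls; mkdir -p pics; cat > h.py <<'E'
import numpy as np, cv2
from rig import manip
from scipy.spatial.transform import Rotation as R
def cam(name):
    s=manip.read_state(); im,d=manip.capture(name); ci=manip.camera_info(name); K=np.array(ci["camera_matrix"],float)
    if name=="wrist":
        T=np.eye(4);T[:3,:3]=R.from_rotvec(s["ee_rot"]).as_matrix();T[:3,3]=s["eef_pos"]
        Twc=T@np.array(ci["T_tool_cam"])
    else:
        M=np.eye(4);M[:3,:3]=R.from_rotvec(np.ravel(ci["rvec"])).as_matrix();M[:3,3]=np.ravel(ci["tvec"]);Twc=np.linalg.inv(M)
    return im,d,K,Twc
def cloud(d,K,T):
    v,u=np.mgrid[:d.shape[0],:d.shape[1]]
    P=np.stack([(u-K[0,2])/K[0,0]*d,(v-K[1,2])/K[1,1]*d,d],-1)
    return P@T[:3,:3].T+T[:3,3]
def ray(u,v,z,K,T):
    r=T[:3,:3]@np.linalg.solve(K,[u,v,1.]); o=T[:3,3]; return o+r*(z-o[2])/r[2]
E
python3 - <<'E'
from h import *
print(manip.read_state())
for n in ["scene","top"]:
    im,d,K,T=cam(n); cv2.imwrite(f"pics/{n}0.png",im[:,:,::-1]); np.savez(f"{n}0.npz",im=im,d=d,K=K,T=T); print(n,T.round(3),K[0,0],K[0,2],K[1,2],(d>0).mean())
print(manip.camera_info("wrist"))
E
```

```text
pics
{'time_s': 0.0, 'joint_positions': array([ 1.21251810e+00,  4.94186893e-01,  1.34613045e+00, -3.54836818e-05,
        1.30246685e+00, -9.55305865e-02]), 'joint_vel': array([ 1.12769795e-03,  1.40792189e-04,  4.35418433e-04,  8.90297533e-04,
        1.25027595e-03, -8.36762051e-05]), 'joint_efforts': array([-8.87868046e-04, -8.78815842e+01, -3.81854868e+01,  7.05815130e-02,
        5.33222454e-02, -1.43415864e-04]), 'eef_pos': array([0.16223826, 0.60321577, 0.23233616]), 'ee_rot': array([-4.11491344e-01, -3.11428983e+00,  1.83564457e-03]), 'contact_force': array([-0.41526579, -0.06484273,  0.14525432]), 'wrist_torque': array([ 0.012283  ,  0.04486149, -0.01867918]), 'finger_force': 0.0, 'finger_gap': 1.0016964335153893}
scene [[ 0.9   -0.163  0.405  0.091]
 [-0.436 -0.379  0.816 -0.908]
 [ 0.02  -0.911 -0.412  0.551]
 [ 0.     0.     0.     1.   ]] 407.89683112120696 322.34616526433865 197.78390562886 0.99555859375
top [[-0.017 -0.991  0.136  0.378]
 [-1.     0.02   0.018  0.018]
 [-0.02  -0.136 -0.99   1.176]
 [ 0.     0.     0.     1.   ]] 453.254752308612 321.14337466082316 200.5379605091661 0.995921875
{'camera_matrix': array([[359.29632981,   0.        , 314.22742336],
       [  0.        , 359.29632981, 201.53392264],
       [  0.        ,   0.        ,   1.        ]]), 'T_tool_cam': array([[ 2.92317008e-04, -9.66900683e-01, -2.55152862e-01,
         7.28776348e-02],
       [ 9.99999946e-01,  2.44263514e-04,  2.20018829e-04,
         1.28770183e-04],
       [-1.50411822e-04, -2.55152912e-01,  9.66900703e-01,
        -1.52218287e-01],
       [ 0.00000000e+00,  0.00000000e+00,  0.00000000e+00,
         1.00000000e+00]])}
```

View pics/top0.png

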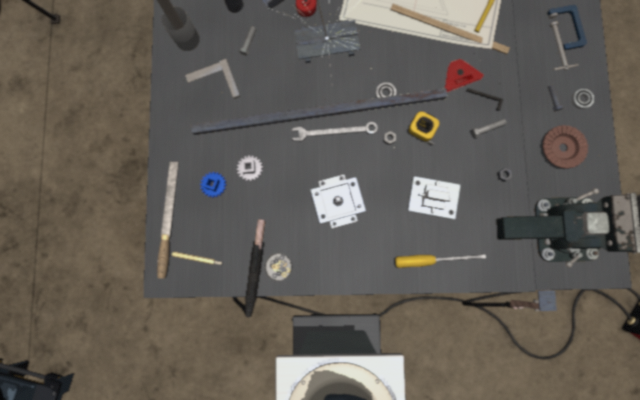

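View pics/scene0.png

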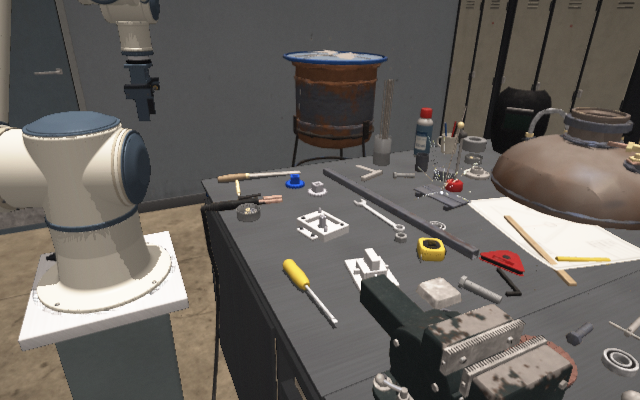

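The top view shows the white gear at (250,168) with a blue look-alike at (213,184), the housing at (338,200) and the cover at (435,197). The scene view agrees with this.

```bash
python3 - <<'E'
from h import *
f=np.load("top0.npz");im,d,K,T=[f[k] for k in("im","d","K","T")]
P=cloud(d,K,T); print("bench z",np.median(P[230:250,330:380,2]))
for n,(u,v,w) in dict(gear=(250,168,18),housing=(338,200,34),cover=(435,197,34)).items():
    m=np.zeros(d.shape,np.uint8); m[v-w:v+w,u-w:u+w]=1
    g=cv2.cvtColor(im,cv2.COLOR_RGB2HSV)
    m=(m>0)&(g[:,:,2]>140)&(g[:,:,1]<60)
    n_,lab,st,c=cv2.connectedComponentsWithStats(m.astype(np.uint8)); k=1+st[1:,4].argmax(); 
    hull=cv2.convexHull(np.argwhere(lab==k)[:,::-1].astype(np.int32))
    z={'gear':.01,'housing':.024,'cover':.012}[n]
    hp=np.array([ray(a,b,z,K,T)[:2] for a,b in hull[:,0]],np.float32)
    r=cv2.minAreaRect(hp*1000); q=P[lab==k]
    print(n,r,"z pct",np.percentile(q[:,2],[5,25,50,75,95,99]).round(4), st[k])
E
```

```text
bench z 0.00045978879484254165
gear ((630.6075439453125, 226.74156188964844), (63.49020004272461, 61.718505859375), 88.79468536376953) z pct [0.0023 0.0086 0.011  0.0274 0.0379 0.04  ] [237 156  25  24 405]
housing ((536.2417602539062, -4.9237823486328125), (128.5226593017578, 123.91932678222656), 14.423250198364258) z pct [0.004  0.0091 0.0126 0.0239 0.0279 0.0412] [ 311  174   55   54 2044]
cover ((541.7426147460938, -253.05545043945312), (123.77372741699219, 93.7204360961914), 78.02845001220703) z pct [0.0041 0.0111 0.0137 0.0302 0.06   0.0626] [ 408  176   53   43 1652]
```

Emit:
carry_out:
  series:
    - {"translation":[-0.0354,-0.0166,0.002],"jaw":0}
    - {"translation":[-0.0354,-0.0166,0.002],"jaw":0}
    - {"translation":[-0.0354,-0.0166,0.002],"jaw":0}
    - {"translation":[-0.0354,-0.0166,0.002],"jaw":0}
    - {"translation":[-0.0354,-0.0166,0.002],"jaw":0}
    - {"translation":[-0.0354,-0.0166,0.002],"jaw":0}
    - {"translation":[-0.0354,-0.0166,0.002],"jaw":0}
    - {"translation":[-0.0354,-0.0166,0.002],"jaw":0}
    - {"translation":[-0.0354,-0.0166,0.002],"jaw":0}
    - {"translation":[-0.0354,-0.0166,0.002],"jaw":0}
    - {"translation":[-0.0354,-0.0166,0.002],"jaw":0}
    - {"translation":[-0.0354,-0.0166,0.002],"jaw":0}

```text
validation failed for argument at $.se...
```

Emit:
carry_out:
  series:
    - {"translation":[-0.0354,-0.0166,0.002],"jaw":0}
    - {"translation":[-0.0354,-0.0166,0.002],"jaw":0}
    - {"translation":[-0.0354,-0.0166,0.002],"jaw":0}
    - {"translation":[0,0,0],"jaw":0}
    - {"translation":[0,0,0],"jaw":0}

```text
validation failed for argument at $.se...
```

```bash
python3 - <<'E'
from h import *
im,d,K,T=cam("wrist"); cv2.imwrite("pics/w1.png",im[:,:,::-1]); np.savez("w1.npz",im=im,d=d,K=K,T=T)
s=manip.read_state(); print(s["time_s"],s["eef_pos"],s["ee_rot"],s["joint_positions"])
E
```

```text
0.15 [0.16230242 0.60330513 0.23247949] [-4.11613460e-01 -3.11432188e+00  1.37224005e-03] [ 1.21246112e+00  4.94062142e-01  1.34593642e+00 -1.46927349e-05
  1.30248745e+00 -9.55186977e-02]
```

View pics/w1.png

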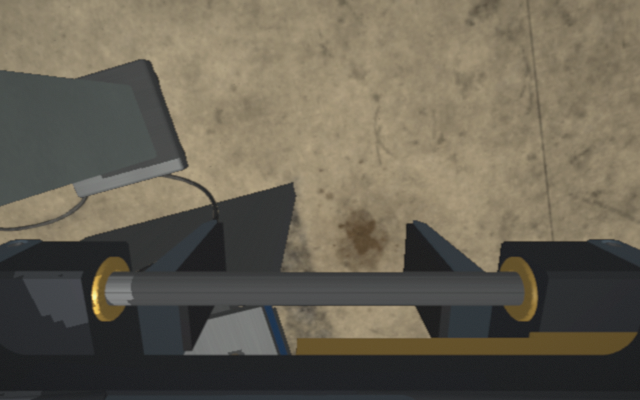

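The move was refused because the "angular" field was missing. The wrist view shows only floor, with the fingers across the lower half, so I need to park with the target in the upper half, on the tool's +x side.

Emit:
carry_out:
  series:
    - {"translation":[-0.0381,-0.0151,0.002],"angular":[0,0,0],"jaw":0}
    - {"translation":[-0.0381,-0.0151,0.002],"angular":[0,0,0],"jaw":0}
    - {"translation":[-0.0381,-0.0151,0.002],"angular":[0,0,0],"jaw":0}
    - {"translation":[-0.0381,-0.0151,0.002],"angular":[0,0,0],"jaw":0}
    - {"translation":[-0.0381,-0.0151,0.002],"angular":[0,0,0],"jaw":0}
    - {"translation":[-0.0381,-0.0151,0.002],"angular":[0,0,0],"jaw":0}
    - {"translation":[-0.0381,-0.0151,0.002],"angular":[0,0,0],"jaw":0}
    - {"translation":[-0.0381,-0.0151,0.002],"angular":[0,0,0],"jaw":0}
  newtons: 20

```text
time_s: 0.82
eef_pos: [0.4266, 0.4061, 0.2168]
ee_rot: [-0.412, -3.114, 0.0]
contact_force: [0.8, 0.9, 0.1]
finger_gap: 0.998
finger_force: 0.0
```

Emit:
carry_out:
  series:
    - {"translation":[-0.0381,-0.0151,0.002],"angular":[0,0,0],"jaw":0}
    - {"translation":[-0.0381,-0.0151,0.002],"angular":[0,0,0],"jaw":0}
    - {"translation":[-0.0381,-0.0151,0.002],"angular":[0,0,0],"jaw":0}
    - {"translation":[-0.0381,-0.0151,0.002],"angular":[0,0,0],"jaw":0}
    - {"translation":[-0.0381,-0.0151,0.002],"angular":[0,0,0],"jaw":0}
    - {"translation":[-0.0381,-0.0151,0.002],"angular":[0,0,0],"jaw":0}
    - {"translation":[-0.0381,-0.0151,0.002],"angular":[0,0,0],"jaw":0}
    - {"translation":[-0.0381,-0.0151,0.002],"angular":[0,0,0],"jaw":0}
    - {"translation":[0,0,0],"angular":[0,0,0],"jaw":0}
    - {"translation":[0,0,0],"angular":[0,0,0],"jaw":0}

```text
time_s: 1.65
eef_pos: [0.6895, 0.2099, 0.1998]
ee_rot: [-0.416, -3.113, 0.001]
contact_force: [0.2, 0.3, -0.8]
finger_gap: 1.002
finger_force: 0.0
```

```bash
python3 - <<'E'
from h import *
im,d,K,T=cam("wrist"); cv2.imwrite("pics/w2.png",im[:,:,::-1]); np.savez("w2.npz",im=im,d=d,K=K,T=T)
s=manip.read_state(); print(s["time_s"],s["eef_pos"],s["ee_rot"],s["joint_positions"])
E
```

```text
1.7 [0.68833133 0.21122044 0.20013367] [-4.13573209e-01 -3.11307719e+00  3.42949871e-04] [ 2.14777260e-01  6.59984503e-01  1.11750153e+00  1.94356867e-04
  1.36527549e+00 -1.09190505e+00]
```

View pics/w2.png

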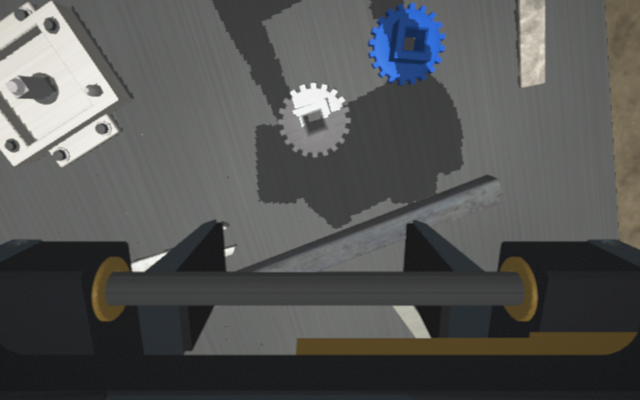

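The gear is at about (314,120), with its hub and bore near (315,118). The blue look-alike is at (408,45) and the housing is at upper left.

```bash
cat >> h.py <<'E'
def layer(d,K,T,box,zlo,zhi,z):
    """pixels in box with height in range -> largest blob's minAreaRect (mm) on plane z"""
    P=cloud(d,K,T); u0,v0,u1,v1=box; m=np.zeros(d.shape,np.uint8)
    m[v0:v1,u0:u1]=((P[...,2]>zlo)&(P[...,2]<zhi))[v0:v1,u0:u1]
    n,lab,st,c=cv2.connectedComponentsWithStats(m); k=1+st[1:,4].argmax(); q=np.argwhere(lab==k)[:,::-1]
    w=np.array([ray(a,b,z,K,T)[:2] for a,b in q],np.float32)*1000
    return cv2.minAreaRect(w),np.median(P[lab==k][:,2]),len(q),w
E
python3 - <<'E'
from h import *
f=np.load("w2.npz");im,d,K,T=[f[k] for k in("im","d","K","T")]
P=cloud(d,K,T); print("bench",np.median(P[150:200,330:400,2]))
r=layer(d,K,T,(260,70,365,170),.028,.045,.036); print("hub",r[:3])
r=layer(d,K,T,(260,70,365,170),.005,.045,.01); print("rim",r[:3],cv2.minEnclosingCircle(r[3]))
# bore: dark pixels inside hub
g=cv2.cvtColor(im,cv2.COLOR_RGB2GRAY); sub=g[95:140,290:340]; print(sub[::3,::3])
E
```

```text
bench 0.0004535505850488397
hub (((631.155029296875, 225.799072265625), (30.00149917602539, 30.010583877563477), 4.2078471183776855), np.float64(0.036338189527778286), 892)
rim (((630.9989013671875, 226.2464141845703), (66.03305053710938, 66.19979095458984), 73.36875915527344), np.float64(0.010774641544654184), 3378) ((631.1845092773438, 225.7936553955078), 33.57640075683594)
[[ 93 242 242 243 242 242 241 241 241 241 240 241 241 240 239 167 112]
 [ 82 241 242 242 242 242 242 242 242 242 243 234 147 239 240 234 160]
 [132 217 242 242 242 242 243 243 243 242 243 243 186 238 239 239 239]
 [133 159 242 243 243 242 228 232 242 243 243 243 235 205 242 240 240]
 [135 144 241 207 219 241 243 243 243 243 239 243 243 152 243 241 239]
 [136 199 241 244 243 243 243 238 193 163 158 243 243 185 241 226 174]
 [135 197 242 244 243 222 164 132 115 114 125 232 243 228 135 138 137]
 [134 136 158 204 148  71 107 114 113 117 105 193 243 138 134 134 136]
 [138 138 141 198 172  66  88 115 107 101  75  96 140 138 139 139 139]
 [135 136 139 148 213  88  65  68  63  65  65  76 130 137 138 135 135]
 [136 137 138 138 236 112  64  66  63  65  66  67 112 137 137 131 132]
 [134 136 137 137 139 110  70  66  65  70  80  88 104 136 137 137 136]
 [129 132 134 138 137 128  82  78  87 101 115 131 135 137 138 138 133]
 [132 137 139 137 137 140 108 110 125 139 142 141 136 137 136 136 136]
 [132 132 134 135 136 140 135 137 139 139 142 138 137 136 136 136 135]]
```

Emit:
carry_out:
  series:
    - {"translation":[0.014,0,0.01],"angular":[0,0,-1.072],"jaw":0.4}
    - {"translation":[0,0,0.01],"angular":[0,0,-1.072],"jaw":0.4}
    - {"translation":[0,0,0.01],"angular":[0,0,-1.072],"jaw":0.4}
    - {"translation":[0.021,0.0075,0.02],"angular":[0,0,0],"jaw":0.4}
    - {"translation":[0.021,0.0075,0.02],"angular":[0,0,0],"jaw":0.4}
    - {"translation":[0,0,0],"angular":[0,0,0],"jaw":0.4}
    - {"translation":[0,0,0],"angular":[0,0,0],"jaw":0.4}

```text
time_s: 2.28
eef_pos: [0.6293, 0.2285, 0.1303]
ee_rot: [0.119, -3.137, 0.001]
contact_force: [0.7, -1.3, 0.3]
finger_gap: 0.602
finger_force: 0.0
```

```bash
cat >> h.py <<'E'
def go(x,y,z,yang=None):
    """needed turn (units, tool z) to bring tool y to world angle yang (deg), then shift in turned tool axes"""
    s=manip.read_state(); M=R.from_rotvec(s["ee_rot"]).as_matrix(); a=np.degrees(np.arctan2(M[1,1],M[0,1]))
    da=0 if yang is None else (yang-a+90)%180-90
    t=np.radians(a+da); N=np.array([[-np.sin(t),np.cos(t),0],[np.cos(t),np.sin(t),0],[0,0,-1]])
    print("t",s["time_s"],"pos",s["eef_pos"].round(4),"ang",a.round(2),"tilt",M[:,2].round(4),"gap",round(s["finger_gap"],3),"F",s["contact_force"].round(1),s["finger_force"],"j",s["joint_positions"].round(2))
    print("turn units",(-da/6).round(3),"shift",(N@(np.array([x,y,z])-s["eef_pos"])).round(4))
E
python3 -c "
from h import *
go(.6312,.2258,.033,94.2)"
```

```text
t 2.2833 pos [0.6293 0.2285 0.1303] ang 94.36 tilt [-2.8e-03 -6.0e-04 -1.0e+00] gap 0.602 F [ 0.7 -1.3  0.3] 0.0 j [ 0.26  0.66  1.33  0.    1.15 -1.39]
turn units 0.027 shift [-0.0017 -0.0029  0.0973]
```

Emit:
carry_out:
  series:
    - {"translation":[-0.0008,-0.0015,0.024],"angular":[0,0,0],"jaw":0.4}
    - {"translation":[-0.0008,-0.0014,0.024],"angular":[0,0,0],"jaw":0.4}
    - {"translation":[0,0,0.024],"angular":[0,0,0],"jaw":0.4}
    - {"translation":[0,0,0.015],"angular":[0,0,0],"jaw":0.4}
    - {"translation":[0,0,0.009],"angular":[0,0,0],"jaw":0.4}
    - {"translation":[0,0,0],"angular":[0,0,0],"jaw":0.4}
    - {"translation":[0,0,0],"angular":[0,0,0],"jaw":0.4}

```text
time_s: 2.87
eef_pos: [0.6342, 0.225, 0.0357]
ee_rot: [-0.117, 3.138, 0.0]
contact_force: [-0.2, -0.5, 0.8]
finger_gap: 0.601
finger_force: 0.0
```

```bash
python3 -c "
from h import *
go(.6312,.2258,.033,94.2)"
```

```text
t 2.8667 pos [0.6342 0.225  0.0357] ang 94.26 tilt [ 9.e-04  3.e-04 -1.e+00] gap 0.601 F [-0.2 -0.5  0.8] 0.0 j [ 0.25  0.78  1.39  0.    0.97 -1.39]
turn units 0.009 shift [0.0029 0.0011 0.0027]
```

Emit:
carry_out:
  series:
    - {"translation":[0.002,0.001,0.0025],"angular":[0,0,0],"jaw":0.4}
    - {"translation":[0,0,0],"angular":[0,0,0],"jaw":0.4}
    - {"translation":[0,0,0],"angular":[0,0,0],"jaw":0.9}
    - {"translation":[0,0,0],"angular":[0,0,0],"jaw":0.9}
    - {"translation":[0,0,0],"angular":[0,0,0],"jaw":0.9}
    - {"translation":[0,0,0],"angular":[0,0,0],"jaw":0.9}
    - {"translation":[0,0,0],"angular":[0,0,0],"jaw":0.9}
    - {"translation":[0,0,0],"angular":[0,0,0],"jaw":0.9}
  newtons: 30

```text
time_s: 3.53
eef_pos: [0.6316, 0.2255, 0.0326]
ee_rot: [-0.116, 3.139, 0.0]
contact_force: [-0.7, 0.4, 3.8]
finger_gap: 0.328
finger_force: 30.0
```

```bash
python3 -c "
from h import *
go(.6312,.2258,.033,94.2)"
```

```text
t 3.5333 pos [0.6316 0.2255 0.0326] ang 94.24 tilt [ 3.e-04  1.e-04 -1.e+00] gap 0.328 F [-0.7  0.4  3.8] 29.99993897974491 j [ 0.25  0.78  1.4  -0.    0.97 -1.39]
turn units 0.006 shift [ 0.0004  0.0004 -0.0004]
```

Emit:
carry_out:
  series:
    - {"translation":[0,0,-0.03],"angular":[0,0,0],"jaw":0.9}
    - {"translation":[0,0,-0.04],"angular":[0,0,0],"jaw":0.9}
    - {"translation":[0,0,-0.04],"angular":[0,0,0],"jaw":0.9}
    - {"translation":[0.0056,-0.018,-0.03],"angular":[0,0,0],"jaw":0.9}
    - {"translation":[0.0056,-0.03,-0.02],"angular":[0,0,0],"jaw":0.9}
    - {"translation":[0.0056,-0.036,-0.007],"angular":[0,0,0],"jaw":0.9}
    - {"translation":[0.0056,-0.036,0],"angular":[0,0,0],"jaw":0.9}
    - {"translation":[0.0056,-0.036,0],"angular":[0,0,0],"jaw":0.9}
    - {"translation":[0.0056,-0.03,0],"angular":[0,0,0],"jaw":0.9}
    - {"translation":[0,-0.022,0],"angular":[0,0,-0.85],"jaw":0.9}
    - {"translation":[0,0,0],"angular":[0,0,-0.85],"jaw":0.9}
    - {"translation":[0,0,0],"angular":[0,0,0],"jaw":0.9}

```text
time_s: 4.53
eef_pos: [0.6131, 0.0142, 0.1992]
ee_rot: [0.399, -3.116, -0.0]
contact_force: [-0.6, 0.4, -2.6]
finger_gap: 0.325
finger_force: 30.0
```

Emit:
carry_out:
  series:
    - {"translation":[0,0,0],"angular":[0,0,0],"jaw":0.9}
    - {"translation":[0,0,0],"angular":[0,0,0],"jaw":0.9}

```text
time_s: 4.7
eef_pos: [0.6132, 0.0162, 0.1992]
ee_rot: [0.391, -3.117, -0.0]
contact_force: [0.1, 0.5, -3.3]
finger_gap: 0.328
finger_force: 30.0
```

```bash
python3 - <<'E'
from h import *
im,d,K,T=cam("wrist"); cv2.imwrite("pics/w3.png",im[:,:,::-1]); np.savez("w3.npz",im=im,d=d,K=K,T=T)
go(.536,-.005,.1,104.4)
E
```

```text
t 4.75 pos [0.6132 0.0163 0.1993] ang 104.35 tilt [-4.e-04  1.e-04 -1.e+00] gap 0.328 F [ 0.1 -0.7 -2.8] 29.999924674630165 j [-0.07  0.51  1.42  0.    1.22 -1.89]
turn units -0.009 shift [ 0.0801 -0.0014  0.0993]
```

View pics/w3.png

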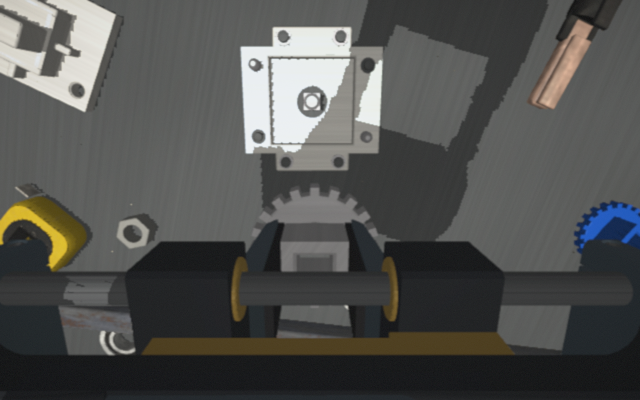

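The housing is centred at (312,101) with its ears at (310,38) and (310,160), so its x axis runs along the tool's x. The shaft tip is at (312,100), and the gear sits square between the fingers.

```bash
python3 - <<'E'
from h import *
f=np.load("w3.npz");im,d,K,T=[f[k] for k in("im","d","K","T")]
b=(230,15,395,178)
r=layer(d,K,T,b,.019,.029,.024); print("face",r[:3])
r=layer(d,K,T,(290,80,335,125),.042,.05,.045); print("shaft tip",r[:3],r[3].mean(0))
r=layer(d,K,T,(290,80,335,125),.030,.0415,.040); print("shaft sq",r[:3])
for n,bb in dict(b1=(240,50,268,80),b2=(350,50,385,80),b3=(240,120,275,150),b4=(350,120,385,150)).items():
    r=layer(d,K,T,bb,.0335,.05,.0385) if 1 else 0; print(n,r[1],r[2],r[3].mean(0))
E
```

```text
face (((538.6478271484375, -4.217201232910156), (88.70553588867188, 120.15457916259766), 14.321427345275879), np.float64(0.024403964938315537), 7026)
shaft tip (((538.5917358398438, -3.9146785736083984), (11.076810836791992, 11.510926246643066), 14.317538261413574), np.float64(0.04499994851986494), 171) [538.6223     -4.1096635]
shaft sq (((537.5972900390625, -0.2977614402770996), (12.88632583618164, 5.812337875366211), 14.552618026733398), np.float64(0.04030860852960888), 49)
b1 0.03693134935682396 106 [521.68835  -57.270065]Traceback (most recent call last):
  File "<stdin>", line 8, in <module>
  File "h.py", line 22, in layer
    n,lab,st,c=cv2.connectedComponentsWithStats(m); k=1+st[1:,4].argmax(); q=np.argwhere(lab==k)[:,::-1]
                                                        ~~~~~~~~~~~~~~~^^
ValueError: attempt to get argmax of an empty sequence
```

Emit:
carry_out:
  series:
    - {"translation":[0.0255,-0.0004,0],"angular":[0,0,0],"jaw":0.9}
    - {"translation":[0.0255,-0.0004,0.01],"angular":[0,0,0],"jaw":0.9}
    - {"translation":[0.026,-0.0004,0.02],"angular":[0,0,0],"jaw":0.9}
    - {"translation":[0,0,0.03],"angular":[0,0,0],"jaw":0.9}
    - {"translation":[0,0,0.03],"angular":[0,0,0],"jaw":0.9}
    - {"translation":[0,0,0.021],"angular":[0,0,0],"jaw":0.9}
    - {"translation":[0,0,0],"angular":[0,0,0],"jaw":0.9}
    - {"translation":[0,0,0],"angular":[0,0,0],"jaw":0.9}
    - {"translation":[0,0,0],"angular":[0,0,0],"jaw":0.9}

```text
time_s: 5.5
eef_pos: [0.5399, -0.0045, 0.0896]
ee_rot: [-0.394, 3.115, -0.0]
contact_force: [1.1, -0.2, -2.8]
finger_gap: 0.325
finger_force: 30.0
```

```bash
python3 -c "
from h import *
go(.539,-.004,.0426,104.32)"
```

```text
t 5.5 pos [ 0.5399 -0.0045  0.0896] ang 104.43 tilt [ 1.3e-03 -1.0e-04 -1.0e+00] gap 0.325 F [ 1.1 -0.2 -2.8] 29.99990724027157 j [-0.12  0.56  1.71  0.    0.87 -1.94]
turn units 0.019 shift [0.0007 0.0007 0.047 ]
```

Emit:
carry_out:
  series:
    - {"translation":[0.0004,0.0004,0.008],"angular":[0,0,0],"jaw":0.9}
    - {"translation":[0,0,0.006],"angular":[0,0,0],"jaw":0.9}
    - {"translation":[0,0,0.005],"angular":[0,0,0],"jaw":0.9}
    - {"translation":[0,0,0.004],"angular":[0,0,0],"jaw":0.9}
    - {"translation":[0,0,0.004],"angular":[0,0,0],"jaw":0.9}
    - {"translation":[0,0,0],"angular":[0,0,0],"jaw":0.9}

```text
time_s: 6.0
eef_pos: [0.5383, -0.0045, 0.0607]
ee_rot: [0.395, -3.116, -0.0]
contact_force: [-0.0, 0.2, -3.2]
finger_gap: 0.329
finger_force: 30.0
```

```bash
python3 -c "
from h import *
go(.539,-.004,.0426,104.32)"
```

```text
t 6.0 pos [ 0.5383 -0.0045  0.0607] ang 104.43 tilt [-1.e-03  1.e-04 -1.e+00] gap 0.329 F [-0.   0.2 -3.2] 29.999929815530777 j [-0.12  0.61  1.73 -0.    0.8  -1.94]
turn units 0.019 shift [-0.0008  0.0003  0.0181]
```

No contact, and the bore is already over the square section. I'll continue down.

Emit:
carry_out:
  series:
    - {"translation":[0,0,0.006],"angular":[0,0,0],"jaw":0.9}
    - {"translation":[0,0,0.005],"angular":[0,0,0],"jaw":0.9}
    - {"translation":[0,0,0.004],"angular":[0,0,0],"jaw":0.9}
    - {"translation":[0,0,0.002],"angular":[0,0,0],"jaw":0.9}
    - {"translation":[0,0,0.0015],"angular":[0,0,0],"jaw":0.9}
    - {"translation":[0,0,0],"angular":[0,0,0],"jaw":0.9}
    - {"translation":[0,0,0],"angular":[0,0,0],"jaw":0.9}

```text
time_s: 6.58
eef_pos: [0.5387, -0.0045, 0.0429]
ee_rot: [-0.395, 3.117, -0.0]
contact_force: [-0.2, -0.8, -2.7]
finger_gap: 0.328
finger_force: 30.0
```

```bash
python3 -c "
from h import *
go(.539,-.004,.0426,104.32)"
```

```text
t 6.5833 pos [ 0.5387 -0.0045  0.0429] ang 104.44 tilt [ 1.e-04 -0.e+00 -1.e+00] gap 0.328 F [-0.2 -0.8 -2.7] 29.999720603227615 j [-0.12  0.64  1.74 -0.    0.76 -1.94]
turn units 0.02 shift [-0.0005  0.0004  0.0003]
```

Emit:
carry_out:
  series:
    - {"translation":[0,0,0.0005],"angular":[0,0,0],"jaw":0.55}
    - {"translation":[0,0,0],"angular":[0,0,0],"jaw":0.55}
    - {"translation":[0,0,0],"angular":[0,0,0],"jaw":0.55}
    - {"translation":[0,0,0],"angular":[0,0,0],"jaw":0.55}

```text
time_s: 6.92
eef_pos: [0.5388, -0.0046, 0.0425]
ee_rot: [-0.395, 3.116, -0.0]
contact_force: [-0.1, -0.2, -0.3]
finger_gap: 0.452
finger_force: 0.0
```

Emit:
carry_out:
  series:
    - {"translation":[0,0,-0.02],"angular":[0,0,0],"jaw":0.55}
    - {"translation":[0,0,-0.04],"angular":[0,0,0],"jaw":0.55}
    - {"translation":[0,0,-0.04],"angular":[0,0,0],"jaw":0.55}
    - {"translation":[-0.03,0,-0.027],"angular":[0,0,0],"jaw":0.55}
    - {"translation":[-0.035,0,-0.02],"angular":[0,0,0],"jaw":0.55}
    - {"translation":[-0.015,0,-0.01],"angular":[0,0,0],"jaw":0.55}
    - {"translation":[0,0,0],"angular":[0,0,0],"jaw":0.55}
    - {"translation":[0,0,0],"angular":[0,0,0],"jaw":0.55}
    - {"translation":[0,0,0],"angular":[0,0,0],"jaw":0.55}

```text
time_s: 7.67
eef_pos: [0.6149, 0.0153, 0.1986]
ee_rot: [0.395, -3.115, -0.0]
contact_force: [-0.0, -0.7, -1.1]
finger_gap: 0.451
finger_force: 0.0
```

```bash
python3 - <<'E'
from h import *
im,d,K,T=cam("wrist"); np.savez("w4.npz",im=im,d=d,K=K,T=T)
go(.62,-.25,.2)
b=(230,10,395,200)
r=layer(d,K,T,(270,50,355,150),.0435,.053,.046); print("hub",r[:3])
r=layer(d,K,T,(270,50,355,150),.016,.022,.020); print("rim",r[:3],cv2.minEnclosingCircle(r[3]))
r=layer(d,K,T,b,.0215,.03,.024); print("face",r[:3])
f=np.load("top0.npz");Q=cloud(f["d"],f["K"],f["T"]); print("vise",*[(y,Q[...,2][(abs(Q[...,1]-y)<.01)&(abs(Q[...,0]-.5)<.15)].max().round(3)) for y in(-.34,-.37,-.4,-.43,-.46,-.5)])
E
```

```text
t 7.7167 pos [0.6147 0.0153 0.1985] ang 104.43 tilt [-2.3e-03  1.0e-04 -1.0e+00] gap 0.45 F [0.6 0.2 0.3] 0.0 j [-0.07  0.51  1.41 -0.    1.22 -1.89]Traceback (most recent call last):
  File "<stdin>", line 3, in <module>
  File "h.py", line 31, in go
    print("turn units",(-da/6).round(3),"shift",(N@(np.array([x,y,z])-s["eef_pos"])).round(4))
                       ^^^^^^^^^^^^^
AttributeError: 'float' object has no attribute 'round'
```

```bash
sed -i 's/(-da\/6).round(3)/round(-da\/6,3)/' h.py; python3 - <<'E'
from h import *
f=np.load("w4.npz");im,d,K,T=[f[k] for k in("im","d","K","T")]
go(.62,-.25,.2)
r=layer(d,K,T,(270,50,355,150),.0435,.053,.046); print("hub",r[:3])
r=layer(d,K,T,(270,50,355,150),.016,.022,.020); print("rim",r[:3],cv2.minEnclosingCircle(r[3]))
r=layer(d,K,T,(230,10,395,200),.0225,.03,.024); print("face",r[:3])
f=np.load("top0.npz");Q=cloud(f["d"],f["K"],f["T"]); print("vise",*[(y,Q[...,2][(abs(Q[...,1]-y)<.01)&(abs(Q[...,0]-.5)<.15)].max().round(3)) for y in(-.34,-.37,-.4,-.43,-.46,-.5)])
E
```

```text
t 7.7167 pos [0.6147 0.0153 0.1985] ang 104.43 tilt [-2.3e-03  1.0e-04 -1.0e+00] gap 0.45 F [0.6 0.2 0.3] 0.0 j [-0.07  0.51  1.41 -0.    1.22 -1.89]
turn units 0.0 shift [ 0.0609 -0.2582 -0.0015]
hub (((537.998779296875, -3.8473358154296875), (29.03447151184082, 29.748262405395508), 14.459569931030273), np.float64(0.04632959952389065), 986)
rim (((537.6688232421875, -3.827850341796875), (66.42816925048828, 65.66451263427734), 8.533267974853516), np.float64(0.02037544581257278), 2646) ((537.9579467773438, -3.8253912925720215), 33.54894256591797)
face (((538.6148681640625, -4.2841644287109375), (89.22984313964844, 120.30542755126953), 14.453015327453613), np.float64(0.024444540223804045), 7037)
vise (-0.34, np.float64(0.023)) (-0.37, np.float64(0.019)) (-0.4, np.float64(0.117)) (-0.43, np.float64(0.119)) (-0.46, np.float64(0.118)) (-0.5, np.float64(0.118))
```

Emit:
carry_out:
  series:
    - {"translation":[0.0081,-0.0345,0],"angular":[0,0,0],"jaw":0.4}
    - {"translation":[0.0081,-0.0345,0],"angular":[0,0,0],"jaw":0.4}
    - {"translation":[0.0081,-0.0345,0],"angular":[0,0,0],"jaw":0.4}
    - {"translation":[0.0081,-0.0345,0],"angular":[0,0,0],"jaw":0.4}
    - {"translation":[0.0081,-0.0345,0],"angular":[0,0,0],"jaw":0.4}
    - {"translation":[0.0081,-0.0345,0],"angular":[0,0,0],"jaw":0.4}
    - {"translation":[0.0081,-0.0345,0],"angular":[0,0,0],"jaw":0.4}
    - {"translation":[0,0,0],"angular":[0,0,0],"jaw":0.4}
    - {"translation":[0,0,0],"angular":[0,0,0],"jaw":0.4}
    - {"translation":[0,0,0],"angular":[0,0,0],"jaw":0.4}

```text
time_s: 8.55
eef_pos: [0.6204, -0.2323, 0.1987]
ee_rot: [0.393, -3.115, -0.002]
contact_force: [0.1, 0.5, -0.6]
finger_gap: 0.6
finger_force: 0.0
```

```bash
python3 - <<'E'
from h import *
im,d,K,T=cam("wrist"); np.savez("w5.npz",im=im,d=d,K=K,T=T); cv2.imwrite("pics/w5.png",im[:,:,::-1])
b=(200,5,430,205)
r=layer(d,K,T,b,.007,.018,.012); print("flange",r[:3])
r=layer(d,K,T,b,.027,.037,.032); print("dome",r[:3])
r=layer(d,K,T,b,.055,.068,.060); print("rib",r[:3]); c=r[0][0]
go(c[0]/1000,c[1]/1000,.12,-12)
E
```

```text
flange (((542.167236328125, -253.1709442138672), (120.15739440917969, 90.11050415039062), 78.26439666748047), np.float64(0.012455859204878572), 8537)
dome (((523.1121826171875, -249.2801513671875), (55.902587890625, 16.990190505981445), 77.88542938232422), np.float64(0.03241170419045361), 1370)
rib (((542.2125854492188, -253.17669677734375), (51.67659378051758, 19.855777740478516), 78.53347778320312), np.float64(0.06036123862511905), 1762)
t 8.6 pos [ 0.6207 -0.2317  0.1989] ang 104.45 tilt [-1.3e-03  9.0e-04 -1.0e+00] gap 0.601 F [ 0.5 -0.  -0.4] 0.0 j [-0.45  0.58  1.29  0.    1.28 -2.27]
turn units -10.592 shift [0.0373 0.0723 0.0789]
```

View pics/w5.png

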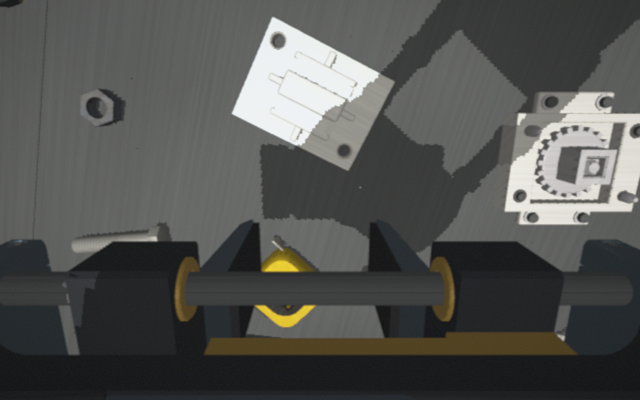

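The cover is centred near (312,95), with its holes at (278,41) and (344,150). The gear is seated in the housing at right. I'll turn the tool square to the rib, taking the long way to stay in the wrist joint's range.

Emit:
carry_out:
  series:
    - {"translation":[0,0,0],"angular":[0,0,1.0755],"jaw":0.4}
    - {"translation":[0,0,0],"angular":[0,0,1.0755],"jaw":0.4}
    - {"translation":[0,0,0],"angular":[0,0,1.0755],"jaw":0.4}
    - {"translation":[0,0,0],"angular":[0,0,1.0755],"jaw":0.4}
    - {"translation":[0,0,0],"angular":[0,0,1.0755],"jaw":0.4}
    - {"translation":[0,0,0],"angular":[0,0,1.0755],"jaw":0.4}
    - {"translation":[0,0,0],"angular":[0,0,1.0755],"jaw":0.4}
    - {"translation":[0,0,0],"angular":[0,0,1.0755],"jaw":0.4}
    - {"translation":[0,0,0],"angular":[0,0,1.0755],"jaw":0.4}
    - {"translation":[0,0,0],"angular":[0,0,1.0755],"jaw":0.4}
    - {"translation":[0,0,0],"angular":[0,0,1.0755],"jaw":0.4}
    - {"translation":[0,0,0],"angular":[0,0,1.0755],"jaw":0.4}

```text
time_s: 9.6
eef_pos: [0.6212, -0.2309, 0.1993]
ee_rot: [-1.646, -2.675, -0.0]
contact_force: [-0.0, 0.2, -0.6]
finger_gap: 0.597
finger_force: 0.0
```

Emit:
carry_out:
  series:
    - {"translation":[0,0,0],"angular":[0,0,1.0755],"jaw":0.4}
    - {"translation":[0,0,0],"angular":[0,0,1.0755],"jaw":0.4}
    - {"translation":[0,0,0],"angular":[0,0,1.0755],"jaw":0.4}
    - {"translation":[0,0,0],"angular":[0,0,1.0755],"jaw":0.4}
    - {"translation":[0,0,0],"angular":[0,0,1.0755],"jaw":0.4}
    - {"translation":[0,0,0],"angular":[0,0,1.0755],"jaw":0.4}
    - {"translation":[-0.0125,-0.0242,0.02],"angular":[0,0,0],"jaw":0.4}
    - {"translation":[-0.0125,-0.0242,0.02],"angular":[0,0,0],"jaw":0.4}
    - {"translation":[-0.012,-0.0242,0.02],"angular":[0,0,0],"jaw":0.4}
    - {"translation":[0,0,0.019],"angular":[0,0,0],"jaw":0.4}
    - {"translation":[0,0,0],"angular":[0,0,0],"jaw":0.4}
    - {"translation":[0,0,0],"angular":[0,0,0],"jaw":0.4}

```text
time_s: 10.6
eef_pos: [0.5427, -0.253, 0.1203]
ee_rot: [-2.435, -1.983, 0.0]
contact_force: [0.6, -0.2, 0.0]
finger_gap: 0.598
finger_force: 0.0
```

```bash
python3 -c "
from h import *
go(.5422,-.2532,.054,-11.7)"
```

```text
t 10.6 pos [ 0.5427 -0.253   0.1203] ang -11.67 tilt [-1.1e-03  9.0e-04 -1.0e+00] gap 0.598 F [ 0.6 -0.2  0. ] 0.0 j [-0.54  0.58  1.53  0.    1.03 -0.33]
turn units 0.005 shift [-0.0003 -0.0005  0.0663]
```

Emit:
carry_out:
  series:
    - {"translation":[0,0,0.02],"angular":[0,0,0],"jaw":0.4}
    - {"translation":[0,0,0.02],"angular":[0,0,0],"jaw":0.4}
    - {"translation":[0,0,0.015],"angular":[0,0,0],"jaw":0.4}
    - {"translation":[0,0,0.0105],"angular":[0,0,0],"jaw":0.4}
    - {"translation":[0,0,0],"angular":[0,0,0],"jaw":0.4}
    - {"translation":[0,0,0],"angular":[0,0,0],"jaw":0.4}
    - {"translation":[0,0,0],"angular":[0,0,0],"jaw":0.4}

```text
time_s: 11.18
eef_pos: [0.5437, -0.2542, 0.0561]
ee_rot: [2.435, 1.983, 0.001]
contact_force: [-0.2, 0.5, -0.4]
finger_gap: 0.598
finger_force: 0.0
```

```bash
python3 -c "
from h import *
go(.5422,-.2532,.054,-11.7)"
```

```text
t 11.1833 pos [ 0.5437 -0.2542  0.0561] ang -11.69 tilt [ 1.5e-03 -9.0e-04 -1.0e+00] gap 0.598 F [-0.2  0.5 -0.4] 0.0 j [-0.54  0.67  1.58  0.    0.89 -0.33]
turn units 0.002 shift [ 0.0007 -0.0017  0.0021]
```

Emit:
carry_out:
  series:
    - {"translation":[0,-0.001,0.0015],"angular":[0,0,0],"jaw":0.4}
    - {"translation":[0,0,0],"angular":[0,0,0],"jaw":0.4}
    - {"translation":[0,0,0],"angular":[0,0,0],"jaw":0.95}
    - {"translation":[0,0,0],"angular":[0,0,0],"jaw":0.95}
    - {"translation":[0,0,0],"angular":[0,0,0],"jaw":0.95}
    - {"translation":[0,0,0],"angular":[0,0,0],"jaw":0.95}
    - {"translation":[0,0,0],"angular":[0,0,0],"jaw":0.95}
    - {"translation":[0,0,0],"angular":[0,0,0],"jaw":0.95}
    - {"translation":[0,0,0],"angular":[0,0,0],"jaw":0.95}
  newtons: 55

```text
time_s: 11.93
eef_pos: [0.542, -0.254, 0.0535]
ee_rot: [2.436, 1.983, 0.0]
contact_force: [1.7, 0.0, -0.6]
finger_gap: 0.212
finger_force: 55.0
```

```bash
python3 -c "
from h import *
go(.5422,-.2532,.054,-11.7)"
```

```text
t 11.9333 pos [ 0.542  -0.254   0.0535] ang -11.72 tilt [ 3.e-04 -2.e-04 -1.e+00] gap 0.212 F [ 1.7  0.  -0.6] 54.99993860721588 j [-0.54  0.68  1.58 -0.    0.88 -0.33]
turn units -0.003 shift [ 0.0008  0.     -0.0005]
```

Emit:
carry_out:
  series:
    - {"translation":[0,0,-0.02],"angular":[0,0,0],"jaw":0.95}
    - {"translation":[0,0,-0.035],"angular":[0,0,0],"jaw":0.95}
    - {"translation":[0,0,-0.035],"angular":[0,0,0],"jaw":0.95}
    - {"translation":[0.015,-0.0034,-0.0165],"angular":[0,0,0],"jaw":0.95}
    - {"translation":[0.0304,-0.0067,0],"angular":[0,0,0],"jaw":0.95}
    - {"translation":[0.0304,-0.0067,0],"angular":[0,0,0],"jaw":0.95}
    - {"translation":[0.0304,-0.0067,0],"angular":[0,0,0],"jaw":0.95}
    - {"translation":[0.0304,-0.0067,0],"angular":[0,0,0],"jaw":0.95}
    - {"translation":[0.0304,-0.0067,0],"angular":[0,0,0],"jaw":0.95}
    - {"translation":[0.0304,-0.0067,0],"angular":[0,0,0],"jaw":0.95}
    - {"translation":[0.0304,-0.0067,0],"angular":[0,0,0],"jaw":0.95}
    - {"translation":[0.0154,-0.0034,0],"angular":[0,0,0],"jaw":0.95}

```text
time_s: 12.93
eef_pos: [0.5377, -0.0018, 0.1596]
ee_rot: [-2.434, -1.984, 0.001]
contact_force: [-0.9, -0.9, -2.8]
finger_gap: 0.215
finger_force: 55.0
```

Emit:
carry_out:
  series:
    - {"translation":[0,0,0],"angular":[0,0,-0.87],"jaw":0.95}
    - {"translation":[0,0,0],"angular":[0,0,-0.87],"jaw":0.95}
    - {"translation":[0,0,0],"angular":[0,0,-0.87],"jaw":0.95}
    - {"translation":[0,0,0],"angular":[0,0,-0.87],"jaw":0.95}
    - {"translation":[0,0,0],"angular":[0,0,-0.87],"jaw":0.95}
    - {"translation":[0,0,0],"angular":[0,0,0],"jaw":0.95}
    - {"translation":[0,0,0],"angular":[0,0,0],"jaw":0.95}
    - {"translation":[0,0,0],"angular":[0,0,0],"jaw":0.95}
    - {"translation":[0,0,0],"angular":[0,0,0],"jaw":0.95}

```text
time_s: 13.68
eef_pos: [0.5385, -0.0049, 0.1598]
ee_rot: [-1.929, -2.48, 0.0]
contact_force: [0.7, -0.0, -3.9]
finger_gap: 0.22
finger_force: 55.0
```

```bash
python3 -c "
from h import *
go(.5388,-.005,.0975,14.4)
im,d,K,T=cam('wrist'); cv2.imwrite('pics/w6.png',im[:,:,::-1]); np.savez('w6.npz',im=im,d=d,K=K,T=T)"
```

```text
t 13.6833 pos [ 0.5385 -0.0049  0.1598] ang 14.25 tilt [-3.e-04  0.e+00 -1.e+00] gap 0.22 F [ 0.7 -0.  -3.9] 54.998699426651 j [-0.12  0.46  1.65  0.    1.03 -0.37]
turn units -0.025 shift [-0.0002  0.0003  0.0623]
```

View pics/w6.png

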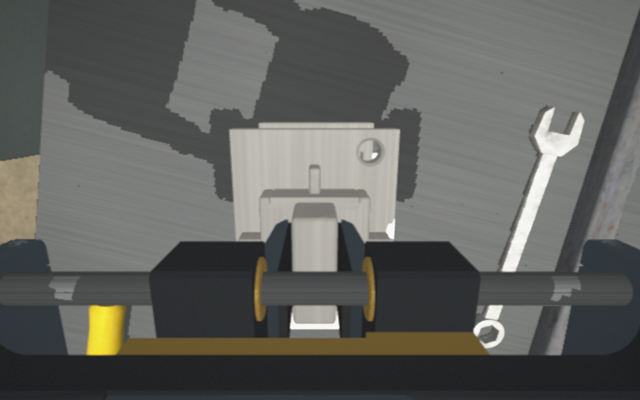

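The cover is held square, with its hole at (370,151) and the housing edge just visible behind it. I'll lower it to just above the dowel tips.

Emit:
carry_out:
  series:
    - {"translation":[-0.0002,0.0003,0.02],"angular":[0,0,-0.025],"jaw":0.95}
    - {"translation":[0,0,0.02],"angular":[0,0,0],"jaw":0.95}
    - {"translation":[0,0,0.014],"angular":[0,0,0],"jaw":0.95}
    - {"translation":[0,0,0.007],"angular":[0,0,0],"jaw":0.95}
    - {"translation":[0,0,0],"angular":[0,0,0],"jaw":0.95}
    - {"translation":[0,0,0],"angular":[0,0,0],"jaw":0.95}
    - {"translation":[0,0,0],"angular":[0,0,0],"jaw":0.95}
    - {"translation":[0,0,0],"angular":[0,0,0],"jaw":0.95}

```text
time_s: 14.4
eef_pos: [0.5395, -0.005, 0.0998]
ee_rot: [1.922, 2.483, 0.001]
contact_force: [-0.2, 0.0, -3.7]
finger_gap: 0.214
finger_force: 55.0
```

```bash
python3 -c "
from h import *
go(.5388,-.005,.0825,14.4)"
```

```text
t 14.4 pos [ 0.5395 -0.005   0.0998] ang 14.53 tilt [ 1.5e-03 -2.0e-04 -1.0e+00] gap 0.214 F [-0.2  0.  -3.7] 54.998939037323 j [-0.12  0.55  1.7  -0.    0.89 -0.37]
turn units 0.021 shift [ 0.0002 -0.0007  0.0173]
```

Emit:
carry_out:
  series:
    - {"translation":[0,-0.0003,0.004],"angular":[0,0,0],"jaw":0.95}
    - {"translation":[0,0,0.004],"angular":[0,0,0],"jaw":0.95}
    - {"translation":[0,0,0.004],"angular":[0,0,0],"jaw":0.95}
    - {"translation":[0,0,0.003],"angular":[0,0,0],"jaw":0.95}
    - {"translation":[0,0,0],"angular":[0,0,0],"jaw":0.95}
    - {"translation":[0,0,0],"angular":[0,0,0],"jaw":0.95}

```text
time_s: 14.9
eef_pos: [0.5388, -0.0051, 0.0837]
ee_rot: [-1.923, -2.484, 0.0]
contact_force: [1.3, -0.1, -4.2]
finger_gap: 0.215
finger_force: 55.0
```

```bash
python3 -c "
from h import *
go(.5388,-.005,.0775,14.4); print(manip.read_state()['wrist_torque'])"
```

```text
t 14.9 pos [ 0.5388 -0.0051  0.0837] ang 14.53 tilt [-1.e-04 -0.e+00 -1.e+00] gap 0.215 F [ 1.3 -0.1 -4.2] 54.998745918273926 j [-0.12  0.57  1.72 -0.    0.86 -0.37]
turn units 0.022 shift [0.0001 0.     0.0062]
[-0.16663374 -0.23907626 -0.11155237]
```

Emit:
carry_out:
  series:
    - {"translation":[0,0,0.002],"angular":[0,0,0],"jaw":0.95}
    - {"translation":[0,0,0.002],"angular":[0,0,0],"jaw":0.95}
    - {"translation":[0,0,0.0015],"angular":[0,0,0],"jaw":0.95}
    - {"translation":[0,0,0],"angular":[0,0,0],"jaw":0.95}
    - {"translation":[0,0,0],"angular":[0,0,0],"jaw":0.95}
  newtons: 60

```text
time_s: 15.32
eef_pos: [0.5389, -0.0051, 0.0786]
ee_rot: [1.922, 2.484, 0.0]
contact_force: [-0.6, 1.0, 4.4]
finger_gap: 0.215
finger_force: 60.0
```

```bash
python3 -c "
from h import *
go(.5388,-.005,.0775,14.4); print(manip.read_state()['wrist_torque'])"
```

```text
t 15.3167 pos [ 0.5389 -0.0051  0.0786] ang 14.54 tilt [ 5.e-04 -1.e-04 -1.e+00] gap 0.215 F [-0.6  1.   4.4] 60.00173270702362 j [-0.12  0.58  1.72 -0.    0.84 -0.37]
turn units 0.023 shift [ 0.0001 -0.      0.0011]
[-0.13345068  0.065128   -0.03300266]
```

Emit:
carry_out:
  series:
    - {"translation":[0,0,0.001],"angular":[0,0,0],"jaw":0.95}
    - {"translation":[0,0,0.0005],"angular":[0,0,0],"jaw":0.95}
    - {"translation":[0,0,0],"angular":[0,0,0],"jaw":0.95}
    - {"translation":[0,0,0],"angular":[0,0,0],"jaw":0.95}

```text
time_s: 15.65
eef_pos: [0.5389, -0.0051, 0.0774]
ee_rot: [1.922, 2.484, 0.001]
contact_force: [-2.0, -0.6, 11.0]
finger_gap: 0.216
finger_force: 60.0
```

Emit:
carry_out:
  series:
    - {"translation":[0,0,0.0005],"angular":[0,0,0],"jaw":0.95}
    - {"translation":[0,0,0],"angular":[0,0,0],"jaw":0.95}
    - {"translation":[0,0,0],"angular":[0,0,0],"jaw":0.95}
    - {"translation":[0,0,0],"angular":[0,0,0],"jaw":0.95}

```text
time_s: 15.98
eef_pos: [0.5389, -0.0051, 0.0774]
ee_rot: [1.922, 2.484, 0.001]
contact_force: [-3.4, 0.4, 21.0]
finger_gap: 0.216
finger_force: 60.0
```

Emit:
carry_out:
  series:
    - {"translation":[0,0,0.0003],"angular":[0,0,0],"jaw":0.95}
    - {"translation":[0,0,0],"angular":[0,0,0],"jaw":0.95}
    - {"translation":[0,0,0],"angular":[0,0,0],"jaw":0.95}
    - {"translation":[0,0,0],"angular":[0,0,0],"jaw":0.95}
    - {"translation":[0,0,0],"angular":[0,0,0],"jaw":0.95}
    - {"translation":[0,0,0],"angular":[0,0,0],"jaw":0.95}

```text
time_s: 16.48
eef_pos: [0.5389, -0.0051, 0.0774]
ee_rot: [1.922, 2.484, 0.001]
contact_force: [-5.2, -1.0, 28.4]
finger_gap: 0.215
finger_force: 60.0
```

```bash
python3 - <<'E'
from h import *
go(.5388,-.005,.0775,14.4)
im,d,K,T=cam("wrist"); P=cloud(d,K,T).reshape(-1,3)
c=np.array([.5386,-.0042]);t=np.radians(14.4);L=(P[:,:2]-c)@np.array([[np.cos(t),-np.sin(t)],[np.sin(t),np.cos(t)]])
m=(abs(L[:,0])<42)&(abs(P[:,2]-.036)<.004)&(abs(L[:,0])<.042)&(abs(L[:,1])<.058)
A=np.c_[L[m],np.ones(m.sum())]; k=np.linalg.lstsq(A,P[m,2],rcond=None)[0]; print("flange top z at centre, slopes",k,m.sum(),np.median(P[m,2]),L[m].min(0),L[m].max(0))
go(.5388,-.005,.0775,14.4)
E
```

```text
t 16.4833 pos [ 0.5389 -0.0051  0.0774] ang 14.54 tilt [ 1.3e-03 -2.0e-04 -1.0e+00] gap 0.215 F [-5.2 -1.  28.4] 60.01336455345154 j [-0.12  0.58  1.72 -0.    0.84 -0.37]
turn units 0.023 shift [ 0.0001 -0.0001 -0.0001]
flange top z at centre, slopes [-0.00076874 -0.00321815  0.03657996] 10223 0.03645880451952496 [-0.04199147 -0.05796646] [0.04199992 0.05799423]
t 16.5333 pos [ 0.5389 -0.0051  0.0774] ang 14.54 tilt [ 1.3e-03 -2.0e-04 -1.0e+00] gap 0.22 F [-6.8  0.8 28.6] 60.01338064670563 j [-0.12  0.58  1.72 -0.    0.84 -0.37]
turn units 0.023 shift [ 0.0001 -0.0001 -0.0001]
```

The flange top is at 36.5 mm and level, with a steady 28 N push. I'm handing it in.

```bash
python3 -c "
from rig import manip
print(manip.hand_in())"
```

```text
the job is handed in; nothing more can be done
None
```

The job is handed in: the gear is fully down on the shaft and released, and the cover is on its dowels, flush and level, still gripped at 60 N and pressed down with about 28 N at 16.5 s; the hand-in call returned no verdict.

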